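Cover a coated plate on spacer sticks

ROBOT

A 6-joint arm with a two-finger parallel gripper is mounted at the origin on a cart in front of the work surface, level with it; the furniture and walls round the work are solid. World frame = base frame: x ahead of the robot, y to its left, z up, the work surface at z = 0. Lengths are in m, angles in rad, forces in N, time in s.
With the tool pointing down it reaches from about 0.15 to 0.775 m from the base axis. Payload 6.1 kg.
Tool frame: the origin (TCP) lies at the very end of the fingers, on their centre line; the grasp point (between the pads) lies arm.grip_depth behind it (arm.grip_depth is the distance from the TCP to the grasp point, in m); y points along the fingers, x is the direction in which the jaws open and shut, and the axes are right-handed (so a half turn about y gives the same grasp; the last joint's range is limited). The gripper opens to 85 mm and grips with 20 to 120 N. Pads are 22 mm wide; open, the fingers measure 114 mm over their backs; the gripper's body (76 mm by 85 mm) begins 54 mm behind the grasp point. The pads swing forward as they close: fully open they stand 13 mm farther back than shut.
Start: joints at [-1.306, 0.126, -0.04, 1.405, 0, 1.571], TCP at [0.137, -0.507, 0.231] pointing down, gripper open.
Joint ranges: [-2.72, 2.72], [-0.95, 1.95], [-1.27, 1.35], [-1.78, 2.02], [-1.46, 1.47], [-3.14, 3.14]. Speed limits (rad/s): [2.39, 2.39, 3.01, 3.14, 3.14, 3.14].

INTERFACE

Orientations are given as a unit quaternion [w, x, y, z].
In Python, from cell import arm gives the robot as it stands.
- The arm moves only by the shell command python3 -m handwheel 'ROWS' [FORCE]. ROWS is JSON, a list of rows, each a list of 3 entries, a list of its own where there are three numbers: the shift along the tool's x, y, z each as a share of 3 cm, from -1 to 1, then the turn about the tool's y as a share of 5 degrees, from -1 to 1, then the closure, from 0 (fully open) to 1 (shut). A call has 1 to 10 rows; each row shifts and turns the commanded pose from where the row before left it, along the tool's axes as they then stand; what a row does not reach is not made up. A row lasts 1/10 s, in which the tool goes at most 50 mm and 8.59 degrees, less where a joint would pass 70% of its speed; a pose out of reach is approached as far as the arm can. A call with a number of a shift or a turn outside -1 to 1 is refused whole. A call with a gripper value outside its range is refused whole. The fingers move at their own pace and stop on an object; FORCE is the grip in N (left out, the last holds). Time passes only in rows, so rows that do not move let the fingers close. It gives the time, the measured TCP pose, the force and the opening at its end, in the units of the state.
- arm.state(): the state, without advancing time (a new reading comes with each control period).
- arm.get_image(name): name is "side" or "top" or "wrist"; returns a dict with "img" (420x560x3 uint8, red, green, blue), "z_map" (420x560 float32, m along the optical axis (not along the pixel's ray), 0 where there is no reading), "fx", "fy", "cx", "cy" (pixels), "cam_to_world" (4x4, takes a point from camera to world coordinates). Camera axes: x right, y down, z forward; pixel columns grow to the right and rows downward; lengths in m; the calibration is good to about 2 mm. A picture is of the moment at which its call begins.
- arm.close_job(): hands the job in, once; it reports no verdict.
Trained networks look in a picture, given as the dict that the camera call returned (one of the last four; its "shot" number tells which), for a name from the list of things; names that differ only in an ending like _2 or _b are one class to them, and where a whole thing is asked for, a point or a joint stands for the part that bears it (a point fixed in the world has none). Each returns a list of dicts, best first, with "score" (0 to 1); they miss things now and then, are a little off and sometimes report something else, mostly with a low value. They report only what shows in the picture. A call takes as long as a camera call. They do not tell look-alikes from the thing itself.
- arm.recognise(picture, name): "position" ([x, y, z] in m, in the coordinates of the camera as it stood for that picture, good to about 4 mm: the middle of the surface that is visible of it).
- arm.pinpoint(picture, name): "position" ([x, y, z] in m, in the coordinates of the camera as it stood for that picture, good to about 4 mm: a listed point, or the origin of a listed thing).
The state is a dict: "time_s": time; "joint_positions": joint angles; "dq": joint speeds; "joint_torque": joint torques, N m; "ee_pos": TCP position; "tcp_rot": TCP orientation; "wrist_force": force on the tool from outside, world axes, zero at the start; "wrist_torque": the same for the moment, N m; "gripper_width": opening from 0.0 (shut) to 1.0 (fully open).
Only numpy, scipy, OpenCV 4.12 (cv2) and the standard library are available. Lean on these libraries where they do the work, as an engineer would, in place of code of your own. Each camera call takes 0.05 s, during which the arm holds its last target. There are 200 camera calls.

TASK

Cover the freshly coated plate without letting anything rest on its white coating: lay the two slim matching sticks square across it, one on the bare metal at each end, set the plain cover plate on them, lined up with and centred over the coated plate, and stand the larger brass weight on the middle of the cover to hold it. Leave the coated plate where it lies and do not disturb the thick stick, the small weight or anything else.

Things in the scene. Friction and masses are not known exactly. Their poses are not given: they have to be found in the camera images.
- coated_plate: Freshly coated bare-metal plate lying flat on the bench, 160 x 80 x 10 mm, 0.35 kg. Origin: centre of its underside; x along the 160 mm, y along the 80 mm, z up. A white coating, 96 mm along x by 68 mm along y, covers the middle of the top face; the top face beyond 48 mm from the centre along x is a bare 32 mm wide strip at each end.
- cover_plate: Plain bare-metal cover plate lying flat on the bench, 150 x 60 x 6 mm, about 0.15 kg. Origin: centre of its underside; x along the 150 mm, y along the 60 mm, z up. Graspable across the 60 mm.
- stick_a: One of two matching slim wooden sticks, square section 12 x 12 mm, 84 mm long, 0.02 kg, lying on the bench. Origin: its very centre (6 mm above what it lies on); x along its length.
- stick_b: The other slim wooden stick, the same as stick_a: 12 x 12 x 84 mm, origin at its very centre, x along its length.
- weight_0: The larger of two brass knob weights, standing upright on the bench: 26 mm across, 30 mm high, 0.1 kg; the body reaches up to 22 mm, above it a knob 16 mm across. Origin: centre of its underside; z up.
- thick_stick: Bystander: thicker wooden stick, 20 x 20 x 84 mm, lying among the slim ones; origin at its very centre, x along its length. Leave it alone.
- weight_1: Bystander: the smaller brass weight, 21 mm across and 24 mm high; origin: centre of its underside. Leave it alone.
- weight_box: Obstacle: open wooden weight case that stays where it stands, 97 x 150 mm (x, y), walls 40 mm high, its open lid standing up at the back to 140 mm above the bench. Origin: centre of its underside. Carry things over or round it.
- marker: Bystander: felt marker, 127 mm long, 15 mm thick, lying along its y axis; origin: centre of its underside.
- vial_0: Bystander: small sample vial with white cap, 24 mm across, 52 mm high; origin: centre of its underside.
- flask_100: Bystander: conical flask with stopper, 64 mm across, 106 mm high; origin: centre of its underside.
- tape_green: Bystander: roll of green marking tape, 70 mm across, 18 mm high, lying flat; origin: centre of its underside.
- pipette_bulb: Bystander: rubber pipette bulb, 57 x 75 x 80 mm high; origin: near the centre of its underside.
Things that resemble listed ones, but are neither listed nor needed, are in the scene too. Leave any black look-alike of the stick_a alone. What is shaped like the stick_b but purple is not meant.

How it is judged:
On the way, in this order (a step that is already met when the one before it is completed fails the run):
1. both slim sticks lie across the coated plate, one on each bare end, released (((x of stick_a in the frame of coated_plate between 0.054 and 0.077 m and y of stick_a in the frame of coated_plate between -0.014 and 0.014 m and z of stick_a in the frame of coated_plate between 0.013 and 0.019 m and angle between the x axis of each of stick_a, stick_b and the y axis of coated_plate, either way round below 0.12 rad and x of stick_b in the frame of coated_plate between -0.077 and -0.054 m and y of stick_b in the frame of coated_plate between -0.014 and 0.014 m and z of stick_b in the frame of coated_plate between 0.013 and 0.019 m) or (x of stick_a in the frame of coated_plate between -0.077 and -0.054 m and y of stick_a in the frame of coated_plate between -0.014 and 0.014 m and z of stick_a in the frame of coated_plate between 0.013 and 0.019 m and angle between the x axis of each of stick_a, stick_b and the y axis of coated_plate, either way round below 0.12 rad and x of stick_b in the frame of coated_plate between 0.054 and 0.077 m and y of stick_b in the frame of coated_plate between -0.014 and 0.014 m and z of stick_b in the frame of coated_plate between 0.013 and 0.019 m)) and contact force between the fingers and stick_a below 0.05 N and contact force between the fingers and stick_b below 0.05 N), for 0.2 s.
2. the cover plate rests level on both sticks, centred, released (((x of stick_a in the frame of coated_plate between 0.054 and 0.077 m and y of stick_a in the frame of coated_plate between -0.014 and 0.014 m and z of stick_a in the frame of coated_plate between 0.013 and 0.019 m and angle between the x axis of each of stick_a, stick_b and the y axis of coated_plate, either way round below 0.12 rad and x of stick_b in the frame of coated_plate between -0.077 and -0.054 m and y of stick_b in the frame of coated_plate between -0.014 and 0.014 m and z of stick_b in the frame of coated_plate between 0.013 and 0.019 m) or (x of stick_a in the frame of coated_plate between -0.077 and -0.054 m and y of stick_a in the frame of coated_plate between -0.014 and 0.014 m and z of stick_a in the frame of coated_plate between 0.013 and 0.019 m and angle between the x axis of each of stick_a, stick_b and the y axis of coated_plate, either way round below 0.12 rad and x of stick_b in the frame of coated_plate between 0.054 and 0.077 m and y of stick_b in the frame of coated_plate between -0.014 and 0.014 m and z of stick_b in the frame of coated_plate between 0.013 and 0.019 m)) and x of cover_plate in the frame of coated_plate between -0.015 and 0.015 m and y of cover_plate in the frame of coated_plate between -0.015 and 0.015 m and z of cover_plate in the frame of coated_plate between 0.019 and 0.025 m and angle between the x axis of cover_plate and the x axis of coated_plate, either way round below 0.12 rad and angle between the z axis of cover_plate and the z axis of coated_plate, either way round below 0.03 rad and contact force between cover_plate and stick_a above 0.1 N and contact force between cover_plate and stick_b above 0.1 N and contact force between the fingers and cover_plate below 0.05 N), for 0.2 s.
3. the larger weight stands on the middle of the cover (x of cover_plate in the frame of coated_plate between -0.015 and 0.015 m and y of cover_plate in the frame of coated_plate between -0.015 and 0.015 m and z of cover_plate in the frame of coated_plate between 0.019 and 0.025 m and angle between the x axis of cover_plate and the x axis of coated_plate, either way round below 0.12 rad and angle between the z axis of cover_plate and the z axis of coated_plate, either way round below 0.03 rad and contact force between cover_plate and stick_a above 0.1 N and contact force between cover_plate and stick_b above 0.1 N and horizontal distance between weight_0 and cover_plate below 0.018 m and z of weight_0 in the frame of cover_plate between 0.003 and 0.009 m and angle between weight_0's own z axis and vertical below 0.06 rad and contact force between weight_0 and cover_plate above 0.3 N), for 0.2 s.
At the end, for the whole second after the job is handed in: Slim sticks square (0.12 rad) on the bare ends, centres 54-77 mm from mid-length, within 14 mm of the centre line; cover level (0.03 rad) on both, centred within 15 mm, aligned within 0.12 rad; larger weight upright within 18 mm of its middle; all at rest; coated plate moved under 25 mm (all of step 3 and ((x of stick_a in the frame of coated_plate between 0.054 and 0.077 m and y of stick_a in the frame of coated_plate between -0.014 and 0.014 m and z of stick_a in the frame of coated_plate between 0.013 and 0.019 m and angle between the x axis of each of stick_a, stick_b and the y axis of coated_plate, either way round below 0.12 rad and x of stick_b in the frame of coated_plate between -0.077 and -0.054 m and y of stick_b in the frame of coated_plate between -0.014 and 0.014 m and z of stick_b in the frame of coated_plate between 0.013 and 0.019 m) or (x of stick_a in the frame of coated_plate between -0.077 and -0.054 m and y of stick_a in the frame of coated_plate between -0.014 and 0.014 m and z of stick_a in the frame of coated_plate between 0.013 and 0.019 m and angle between the x axis of each of stick_a, stick_b and the y axis of coated_plate, either way round below 0.12 rad and x of stick_b in the frame of coated_plate between 0.054 and 0.077 m and y of stick_b in the frame of coated_plate between -0.014 and 0.014 m and z of stick_b in the frame of coated_plate between 0.013 and 0.019 m)) and linear speed of each of coated_plate, cover_plate, stick_a, stick_b, weight_0 below 0.01 m/s and distance of coated_plate from where it was at the start of the episode below 0.025 m); the robot touches nothing.
It fails at once if a bystander is moved more than 30 mm (distance of any of thick_stick, weight_1, marker, vial_0, flask_100, tape_green, pipette_bulb from where it was at the start of the episode above 0.03 m).
It fails at once if a stick is laid on the white coating (its centre within 42 mm of the plate's centre along the length) ((contact force between stick_a and coated_plate above 0.1 N and x of stick_a in the frame of coated_plate between -0.042 and 0.042 m) or (contact force between stick_b and coated_plate above 0.1 N and x of stick_b in the frame of coated_plate between -0.042 and 0.042 m)).
It fails at once if the cover plate or the weight bears on the coated plate itself (contact force between any of cover_plate, weight_0 and coated_plate above 0.5 N).
It also fails if it takes over 72 s, if anything falls off the work surface, if the arm or the gripper's body presses on something with over 40 N, if the wrist force passes 120 N, or if a joint passes its speed limit or range.

## Working session

There is one attempt and no reset: what is moved stays moved. The work goes in short steps, Python scripts to look and compute and a shell command to move; the robot and the scene stay as the last step left them, time stands still between calls to the robot, and variables do not carry over. Pictures are saved under pics/ and viewed, about 8 in all and at most 12, crops included, and the job is handed in when it is done.

```bash
ls; mkdir -p pics
python3 - <<'E'
from cell import arm
import cv2,numpy as np
s=arm.state();print(s['ee_pos'],s['tcp_rot'],s['gripper_width'],arm.grip_depth)
ims={n:arm.get_image(n) for n in("top","side")}
for n,p in ims.items():
    cv2.imwrite(f'pics/{n}0.png',p['img'][:,:,::-1]); print(n,p['fx'],p['cx'],p['cy'],np.round(p['cam_to_world'],3).tolist())
p=ims['top']
for k in "coated_plate cover_plate stick_a weight_0 thick_stick weight_1 weight_box marker vial_0 flask_100 tape_green pipette_bulb".split():
    for d in arm.pinpoint(p,k)[:5]:
        c=np.array(d['position']);w=p['cam_to_world']@np.r_[c,1]
        print(k,round(d['score'],2),w[:3].round(3),(p['fx']*c[0]/c[2]+p['cx']).round(),(p['fy']*c[1]/c[2]+p['cy']).round())
E
```

```text
pics
[ 0.13729022 -0.50631331  0.23054527] [ 0.56196978 -0.56128611  0.43006107 -0.42917986] 0.9958680077305796 0.0187
top 390.9323593514024 281.48850148911447 213.46426332303935 [[0.021, -0.988, 0.155, 0.407], [-1.0, -0.02, 0.011, -0.006], [-0.008, -0.155, -0.988, 1.141], [0.0, 0.0, 0.0, 1.0]]
side 407.0194805032561 277.99278904375876 216.23291499720554 [[-0.937, -0.195, 0.291, 0.251], [-0.35, 0.574, -0.74, 0.818], [-0.023, -0.795, -0.606, 0.702], [0.0, 0.0, 0.0, 1.0]]
coated_plate 0.7 [ 0.502 -0.149  0.001] 334.0 243.0
coated_plate 0.7 [ 0.545 -0.366 -0.   ] 408.0 230.0
cover_plate 0.95 [ 0.546 -0.367 -0.002] 408.0 230.0
stick_a 0.47 [0.354 0.341 0.006] 163.0 291.0
stick_a 0.46 [0.481 0.202 0.001] 214.0 248.0
stick_a 0.45 [0.402 0.237 0.005] 200.0 275.0
stick_a 0.42 [0.779 0.059 0.002] 265.0 150.0
weight_0 0.57 [0.425 0.073 0.003] 257.0 268.0
weight_0 0.41 [ 0.431 -0.018  0.001] 289.0 267.0
weight_0 0.33 [ 0.475  0.394 -0.005] 149.0 249.0
thick_stick 0.56 [0.554 0.275 0.013] 189.0 222.0
weight_1 0.57 [0.425 0.073 0.003] 257.0 268.0
weight_1 0.41 [ 0.431 -0.018  0.001] 289.0 267.0
weight_1 0.33 [ 0.475  0.394 -0.005] 149.0 249.0
weight_box 0.35 [ 0.348 -0.322 -0.001] 395.0 298.0
marker 0.78 [0.655 0.314 0.002] 179.0 189.0
vial_0 0.62 [ 0.645 -0.07  -0.003] 307.0 195.0
flask_100 0.56 [ 0.702 -0.271  0.001] 375.0 177.0
tape_green 0.85 [ 0.473  0.389 -0.001] 150.0 249.0
pipette_bulb 0.77 [ 0.347 -0.318 -0.001] 393.0 299.0
```

View pics/top0.png

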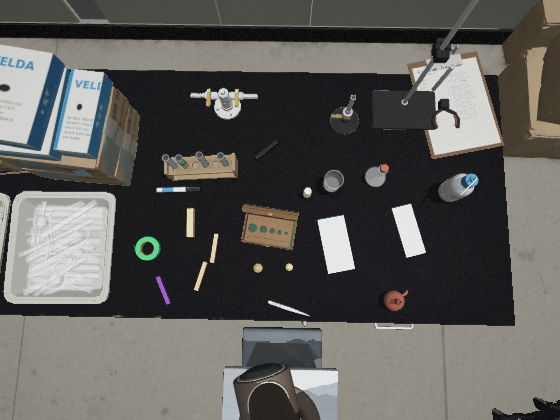

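The top view shows wooden sticks at (190,222), (214,248) and (201,276), with a purple one at (163,291) and a black one at (266,150). The two brass weights are at (257,268) and (289,267), and the plates at (336,244) and (408,230). By width, (214,248) and (201,276) are the slim sticks and (190,222) is the thick one. The larger weight is likely (257,268), and the larger plate (336,244) is the coated one. I'll confirm this with measurements and an enlarged crop.

```bash
cat > h.py <<'E'
from cell import arm
import cv2,numpy as np
def world(p,u,v,z):
    M=p['cam_to_world'];d=M[:3,:3]@np.array([(u-p['cx'])/p['fx'],(v-p['cy'])/p['fy'],1.]);return M[:3,3]+d*((z-M[2,3])/d[2])
def blob(p,u,v,z,r=40,t=110,side=None):
    """brightest component at u,v, subpixel; returns world rect at height z"""
    K=4;im=cv2.resize(p['img'],None,fx=K,fy=K,interpolation=cv2.INTER_CUBIC).max(2)
    m=(im>t).astype(np.uint8);n,l,st,c=cv2.connectedComponentsWithStats(m)
    i=l[int((v+.5)*K),int((u+.5)*K)]
    if i==0: return None
    y,x=np.nonzero(l==i)
    W=np.array([world(p,(a+.5)/K-.5,(b+.5)/K-.5,z)[:2] for a,b in zip(x[::3],y[::3])],np.float32)
    (cx,cy),(w,h),a=cv2.minAreaRect(W*1000)
    a=a if w>=h else a+90
    return np.round([cx,cy,max(w,h),min(w,h),(a+90)%180-90],1), st[i,4]/16
E
python3 - <<'E'
from h import *
p=arm.get_image('top')
for n,u,v,z in[('thick',190,222,.02),('s1',214,248,.012),('s2',201,276,.012),('w?',257,267,.02),('w?',289,267,.02),('coated',336,244,.01),('cover',408,230,.006)]:
    print(n,blob(p,u,v,z), blob(p,u,v,z,t=80))
im=p['img'][:,:,::-1]
a=cv2.resize(im[200:305,140:305],None,fx=4.8,fy=4.8,interpolation=cv2.INTER_CUBIC)[:,:790]
cv2.imwrite('pics/c1.png',a)
g=im[195:285,300:435];cv2.imwrite('pics/c2.png',cv2.resize(np.clip((g.astype(float)-150)*2.4,0,255).astype(np.uint8),None,fx=5,fy=5))
E
```

```text
thick (array([553.2, 271. ,  85.6,  23.9,   1.7]), np.float64(229.625)) (array([552.9, 270.9,  86.3,  25.3,   1.7]), np.float64(251.0))
s1 (array([480.4, 200.6,  85. ,  14. ,  -6.3]), np.float64(132.9375)) (array([480.6, 200.7,  86.1,  15.2,  -6.3]), np.float64(145.6875))
s2 (array([399.9, 235.2,  84.6,  13.6, -16.1]), np.float64(137.1875)) (array([400. , 235.2,  85.6,  14.9, -15.7]), np.float64(150.6875))
w? (array([426.1,  71.9,  25.1,  24.9,  42.3]), np.float64(65.0)) (array([426.4,  71.6,  26.4,  26.2, -43.7]), np.float64(71.5625))
w? (array([430.9, -17.7,  21.1,  19.9,   1.1]), np.float64(45.0)) (array([430.9, -17.3,  21.6,  21.5, -44.1]), np.float64(50.1875))
coated (array([ 499.8, -151.4,  160.5,   80.5,   11.8]), np.float64(1522.625)) (array([ 499.8, -151.4,  161.8,   81.6,   11.8]), np.float64(1553.4375))
cover (array([ 544.4, -363.5,  150.8,   60.7,   15.3]), np.float64(1058.5)) (array([ 544.5, -363.7,  151.9,   61.7,   15.2]), np.float64(1083.6875))
```

View pics/c1.png

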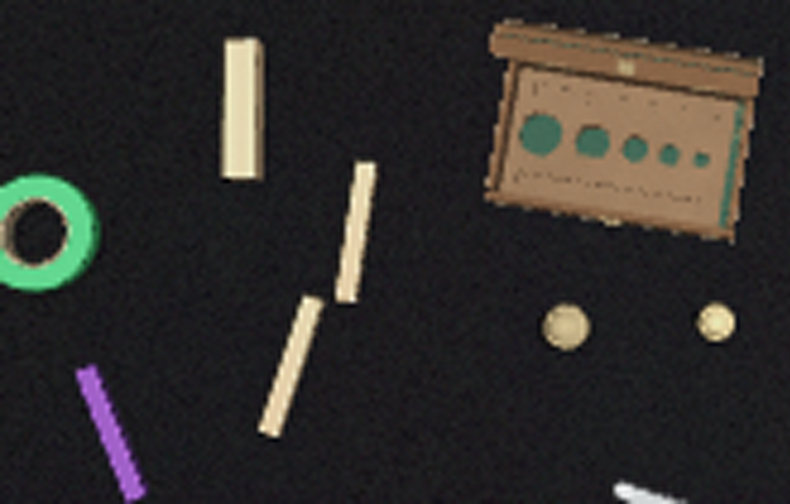

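View pics/c2.png

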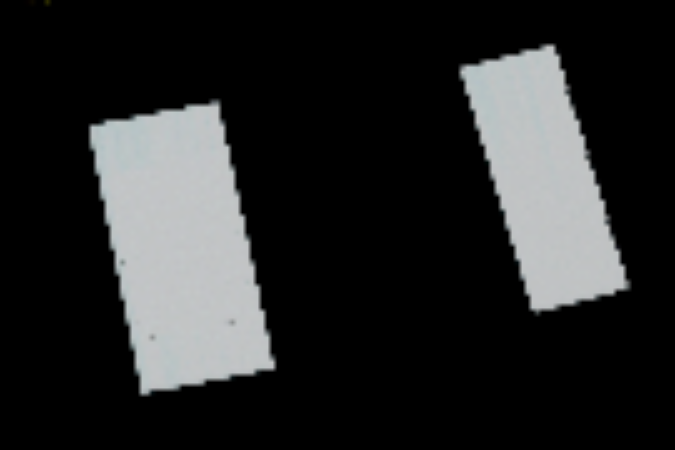

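The crops and measured sizes identify everything:

| Item | Measured size | Pixel | World (mm) | Angle |
|---|---|---|---|---|
| Slim stick | 84 x ~13 mm | (214,248) | (480, 201) | -6° |
| Slim stick | 84 x ~13 mm | (201,276) | (400, 235) | -16° |
| Thick stick | ~24 mm wide | (190,222) | | |
| weight_0 | 26 mm | (257,267) | (426, 72) | |
| weight_1 | 21 mm | (289,267) | | |
| coated_plate | 160x80 mm | (336,244) | (500, -151) | 11.8° |
| cover_plate | 150x60 mm | (408,230) | (544, -364) | 15.3° |

The purple and black look-alikes are excluded.

```bash
cat > plan.py <<'E'
import sys,numpy as np
from cell import arm
from scipy.spatial.transform import Rotation as R
s=arm.state();q=s['tcp_rot'];r=R.from_quat([*q[1:],q[0]]);M=r.as_matrix();p=np.array(s['ee_pos'])
h=np.degrees(np.arctan2(M[1,0],M[0,0]))
print('t',s['time_s'],'tcp',p.round(4),'jaw',h.round(2),'y',M[:,1].round(3),'j6',s['joint_positions'][5].round(2),'w',round(s['gripper_width'],3),'F',np.round(s['wrist_force'],1))
if len(sys.argv)>1:
    x,y,z,j=map(float,sys.argv[1:5])
    b0=np.arctan2(p[1],p[0]);b1=np.arctan2(y,x)
    d=(j-h+90)%180-90
    for D in (d,d-180 if d>0 else d+180):
        r2=R.from_rotvec([0,0,np.radians(D)])*r
        t=(r2.inv()*r).as_rotvec()@[0,1,0]
        sh=r2.inv().apply(np.array([x,y,z])/1000-p)/.03
        print('turn units %.2f'%(np.degrees(-t)/5),'then shift',sh.round(2), 'j6 ~ change by',round(np.radians(D)-(b1-b0),2),'or its negative')
E
python3 plan.py 480.5 200.6 200 83.7
```

```text
t 0.75 tcp [ 0.1374 -0.5067  0.2313] jaw -74.83 y [-0. -0. -1.] j6 1.57 w 1.002 F [-0.2  0.2  0.2]
turn units 4.29 then shift [-24.69   1.04   8.78] j6 ~ change by -2.08 or its negative
turn units -31.71 then shift [24.69  1.05 -8.78] j6 ~ change by 1.07 or its negative
```

```bash
python3 -m handwheel '[[[0,0,0],-1,0],[[0,0,0],-1,0],[[0,0,0],-1,0],[[0,0,0],-1,0],[[0,0,0],-1,0],[[0,0,0],-1,0],[[0,0,0],-1,0],[[0,0,0],-1,0],[[0,0,0],-1,0],[[0,0,0],-1,0]]' 40; python3 plan.py 480.5 200.6 200 83.7
```

```text
time_s: 1.75
ee_pos: [0.1374, -0.5067, 0.2313]
tcp_rot: [-0.691, 0.691, -0.151, 0.151]
wrist_force: [1.1, -0.7, -0.3]
gripper_width: 1.001
t 1.75 tcp [ 0.1374 -0.5067  0.2313] jaw -24.62 y [ 0. -0. -1.] j6 0.69 w 1.001 F [ 1.1 -0.7 -0.3]
turn units 14.34 then shift [-24.69   1.04   8.78] j6 ~ change by -2.95 or its negative
turn units -21.66 then shift [24.69  1.04 -8.78] j6 ~ change by 0.19 or its negative
```

```bash
T='x'; python3 -m handwheel '[[[0,0,0],-1,0],[[0,0,0],-1,0],[[0,0,0],-1,0],[[0,0,0],-1,0],[[0,0,0],-1,0],[[0,0,0],-1,0],[[0,0,0],-1,0],[[0,0,0],-1,0],[[0,0,0],-1,0],[[0,0,0],-1,0]]' >/dev/null
python3 -m handwheel '[[[0,0,0],-1,0],[[0,0,0],-1,0],[[0,0,0],-1,0],[[0,0,0],-1,0],[[0,0,0],-1,0],[[0,0,0],-1,0],[[0,0,0],-1,0],[[0,0,0],-1,0],[[0,0,0],-1,0],[[0,0,0],-1,0]]'>/dev/null
python3 -m handwheel '[[[0,0,0],-1,0],[[0,0,0],-0.66,0]]'>/dev/null
python3 -m handwheel '[[[1,0,-0.35],0,0.3],[[1,0,-0.35],0,0.3],[[1,0,-0.35],0,0.3],[[1,0,-0.35],0,0.3],[[1,0,-0.35],0,0.3],[[1,0,-0.35],0,0.3],[[1,0,-0.35],0,0.3],[[1,0,-0.35],0,0.3],[[1,0,-0.35],0,0.4],[[1,0,-0.35],0,0.4]]'>/dev/null
python3 plan.py 480.5 200.6 100 83.7
```

```text
t 4.95 tcp [ 0.2761 -0.2194  0.2315] jaw 83.45 y [ 0.001 -0.    -1.   ] j6 -0.56 w 0.596 F [ 0.1 -0.2  0. ]
turn units -0.05 then shift [14.66  4.38 -5.23] j6 ~ change by -1.06 or its negative
turn units 35.95 then shift [-14.66   4.39   5.24] j6 ~ change by -4.2 or its negative
```

```bash
python3 -m handwheel '[[[1,0,-0.35],0,0.4],[[1,0,-0.35],0,0.4],[[1,0,-0.35],0,0.4],[[1,0,-0.35],0,0.4],[[1,0,-0.35],0,0.4],[[1,0,-0.35],0,0.4],[[1,0,-0.35],0,0.4],[[1,0,-0.35],0,0.5],[[1,0,-0.35],0,0.5],[[1,0,-0.35],0,0.5]]' >/dev/null
python3 -m handwheel '[[[1,0,-0.35],0,0.5],[[1,0,-0.35],0,0.5],[[1,0,-0.35],0,0.5],[[1,0,-0.35],0,0.5],[[0.6,1,-0.3],0,0.55],[[0,1,0],0,0.6],[[0,1,0],0,0.6],[[0,1,0],-0.05,0.6],[[0,0,0],0,0.6]]'
python3 plan.py 480.5 200.6 3 83.7
python3 - <<'E'
from h import *
p=arm.get_image('wrist');cv2.imwrite('pics/w1.png',p['img'][:,:,::-1]);print(np.round(p['cam_to_world'],3).tolist(),p['fx'])
for d in arm.pinpoint(p,'stick_a')[:3]:print(d['score'],(p['cam_to_world']@np.r_[d['position'],1])[:3].round(4))
E
```

```text
time_s: 6.85
ee_pos: [0.478, 0.1959, 0.1074]
tcp_rot: [0.527, -0.526, -0.47, 0.474]
wrist_force: [-0.7, -0.3, 0.1]
gripper_width: 0.401
t 6.85 tcp [0.478  0.1959 0.1074] jaw 83.73 y [-0.007 -0.003 -1.   ] j6 0.5 w 0.401 F [-0.7 -0.3  0.1]
turn units 0.01 then shift [ 0.18  3.48 -0.09] j6 ~ change by -0.01 or its negative
turn units -35.99 then shift [-0.15  3.48  0.04] j6 ~ change by 3.13 or its negative
[[0.109, 0.958, 0.264, 0.41], [0.994, -0.104, -0.031, 0.204], [-0.002, 0.266, -0.964, 0.25], [0.0, 0.0, 0.0, 1.0]] 311.49705360896144
0.9 [0.3604 0.339  0.0037]
0.86 [0.4027 0.2396 0.0068]
0.83 [0.4849 0.1974 0.0073]
```

View pics/w1.png

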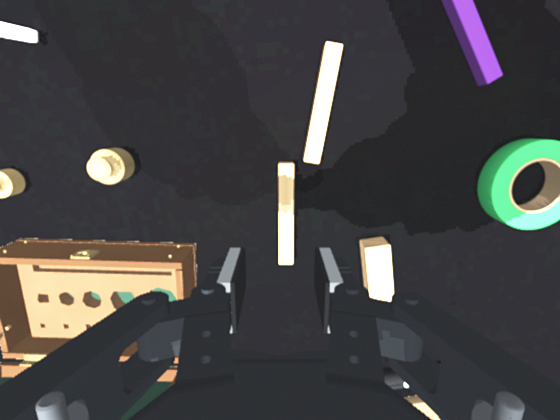

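The wrist view shows the slim stick at (286,213), centred between the open pads at (235,270) and (325,270), with the thick stick at (377,268) clear of the fingers. I'll descend and grip.

```bash
python3 -m handwheel '[[[0.15,1,-0.1],0,0.6],[[0,1,0],0,0.6],[[0,1,0],0,0.6],[[0,0.3,0],0,0.6],[[0,0.15,0],0,0.6],[[0,0,0],0,0.6]]' 30; python3 plan.py 480.5 200.6 3 83.7
python3 -m handwheel '[[[0,0,0],0,1],[[0,0,0],0,1],[[0,0,0],0,1],[[0,0,0],0,1],[[0,0,0],0,1]]'; python3 plan.py 480.5 200.6 3 83.7
```

```text
time_s: 7.55
ee_pos: [0.4851, 0.2014, 0.0092]
tcp_rot: [-0.526, 0.527, 0.472, -0.471]
wrist_force: [0.1, 0.9, 0.6]
gripper_width: 0.402
t 7.55 tcp [0.4851 0.2014 0.0092] jaw 83.72 y [ 0.002  0.001 -1.   ] j6 0.5 w 0.402 F [0.1 0.9 0.6]
turn units 0.00 then shift [-0.04  0.21  0.15] j6 ~ change by -0.0 or its negative
turn units -36.00 then shift [ 0.04  0.21 -0.15] j6 ~ change by 3.14 or its negative
time_s: 8.05
ee_pos: [0.4853, 0.2015, 0.0095]
tcp_rot: [-0.526, 0.527, 0.473, -0.471]
wrist_force: [-0.5, -0.6, 6.1]
gripper_width: 0.123
t 8.05 tcp [0.4853 0.2015 0.0095] jaw 83.72 y [ 0.003  0.001 -1.   ] j6 0.5 w 0.123 F [-0.5 -0.6  6.1]
turn units 0.00 then shift [-0.05  0.22  0.16] j6 ~ change by -0.0 or its negative
turn units -36.00 then shift [ 0.05  0.22 -0.15] j6 ~ change by 3.14 or its negative
```

```bash
python3 -m handwheel '[[[0,-0.5,0],0,1],[[0,-1,0],0,1],[[0,-1,0],0,1],[[0,0,0],0,1]]'; python3 plan.py
python3 - <<'E'
from h import *
p=arm.get_image('wrist');q=arm.get_image('side')
a=p['img'][140:340,180:380,::-1]
c=np.linalg.inv(q['cam_to_world'])@np.r_[arm.state()['ee_pos'],1];u,v=int(q['fx']*c[0]/c[2]+q['cx']),int(q['fy']*c[1]/c[2]+q['cy']);print(u,v)
b=q['img'][max(v-50,0):max(v-50,0)+100,max(u-50,0):max(u-50,0)+100,::-1]
f=lambda i:cv2.resize(i,(400,400),interpolation=cv2.INTER_CUBIC)
cv2.imwrite('pics/g1.png',np.hstack([f(a),f(b)]))
E
```

```text
time_s: 8.45
ee_pos: [0.4866, 0.2021, 0.0875]
tcp_rot: [-0.526, 0.528, 0.474, -0.469]
wrist_force: [1.0, -0.6, -1.1]
gripper_width: 0.12
t 8.45 tcp [0.4866 0.2021 0.0875] jaw 83.72 y [ 0.007  0.003 -1.   ] j6 0.5 w 0.12 F [ 1.  -0.6 -1.1]
283 257
```

View pics/g1.png

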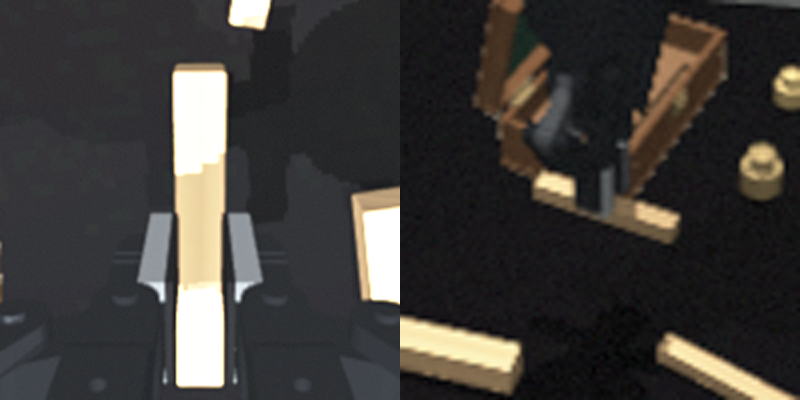

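The stick is held square between the pads. I'll work out the grasp offset along its length from the wrist view, then carry it.

```bash
python3 - <<'E'
from h import *
p=arm.get_image('wrist');z=arm.state()['ee_pos'][2]+.0025
a=world(p,280,176,z);b=world(p,280,333.5,z);print(a.round(4),b.round(4),np.linalg.norm(a-b),((a+b)/2).round(4),arm.state()['ee_pos'].round(4))
E
python3 plan.py 563.9 -138 200 11.8;python3 plan.py 435.7 -164.8 200 11.8
```

```text
[0.4398 0.2067 0.0852] [0.5238 0.1975 0.0852] 0.08444944308137528 [0.4818 0.2021 0.0852] [0.484  0.201  0.0827]
t 8.6 tcp [0.484  0.201  0.0827] jaw 83.72 y [ 0.  0. -1.] j6 0.5 w 0.122 F [-0.5 -0.4 -0.5]
turn units 14.38 then shift [  0.3   -3.91 -11.61] j6 ~ change by -0.62 or its negative
turn units -21.62 then shift [-0.3  -3.91 11.6 ] j6 ~ change by 2.52 or its negative
t 8.6 tcp [0.484  0.201  0.0827] jaw 83.72 y [ 0.  0. -1.] j6 0.5 w 0.122 F [-0.5 -0.4 -0.5]
turn units 14.38 then shift [ -4.07  -3.91 -11.61] j6 ~ change by -0.5 or its negative
turn units -21.62 then shift [ 4.07 -3.91 11.61] j6 ~ change by 2.64 or its negative
```

```bash
python3 -m handwheel '[[[0,-1,0],1,1],[[0,-1,0],1,1],[[0,-1,0],1,1],[[0,-1,0],1,1],[[0,0,0],1,1],[[0,0,0],1,1],[[0,0,0],1,1],[[0,0,0],1,1],[[0,0,0],1,1],[[0,0,0],1,1]]' >/dev/null
python3 -m handwheel '[[[0,0,0],1,1],[[0,0,0],1,1],[[0,0,0],1,1],[[0,0,0],1,1],[[0,0,-1],0.38,1],[[0,0,-1],0,1],[[0,0,-1],0,1],[[0,0,-1],0,1],[[0,0,-1],0,1],[[0,0,-1],0,1]]' >/dev/null
python3 -m handwheel '[[[0.3,0,-1],0,1],[[0,0,-1],0,1],[[0,0,-1],0,1],[[0,0,-1],0,1],[[0,0,-0.8],0,1],[[0,0,-0.6],0,1],[[0,0,-0.2],0,1],[[0,0,0],0,1],[[0,0,0],0,1]]'
python3 plan.py 563.9 -138 60 11.8
```

```text
time_s: 11.5
ee_pos: [0.5649, -0.1368, 0.2025]
tcp_rot: [0.704, -0.703, -0.073, 0.073]
wrist_force: [-0.5, -0.6, 0.1]
gripper_width: 0.124
t 11.5 tcp [ 0.5649 -0.1368  0.2025] jaw 11.85 y [-0.001  0.001 -1.   ] j6 1.13 w 0.124 F [-0.5 -0.6  0.1]
turn units 0.01 then shift [-0.04  4.75 -0.03] j6 ~ change by 0.0 or its negative
turn units -35.99 then shift [0.04 4.75 0.03] j6 ~ change by 3.14 or its negative
```

```bash
python3 -m handwheel '[[[0,1,0],0,1],[[0,1,0],0,1],[[0,1,0],0,1],[[0,1,0],0,1],[[0,1,0],0,1],[[0,0.5,0],0,1],[[0,0.3,0],0,1],[[0,0,0],0,1],[[0,0,0],0,1],[[0,0,0],0,1]]'
python3 plan.py 563.9 -138 20 11.8
python3 - <<'E'
from h import *
p=arm.get_image('side');cv2.imwrite('pics/s2.png',cv2.resize(p['img'][40:220,0:240,::-1],None,fx=3.3,fy=3.3))
w=arm.get_image('wrist')
c=np.linalg.inv(p['cam_to_world'])@np.r_[arm.state()['ee_pos'],1];print(p['fx']*c[0]/c[2]+p['cx'],p['fy']*c[1]/c[2]+p['cy'])
E
```

```text
time_s: 12.5
ee_pos: [0.5661, -0.1375, 0.0302]
tcp_rot: [-0.703, 0.704, 0.074, -0.072]
wrist_force: [0.2, 0.1, -0.4]
gripper_width: 0.126
t 12.5 tcp [ 0.5661 -0.1375  0.0302] jaw 11.84 y [ 0.002 -0.    -1.   ] j6 1.13 w 0.126 F [ 0.2  0.1 -0.4]
turn units 0.01 then shift [-0.08  0.34  0.  ] j6 ~ change by 0.0 or its negative
turn units -35.99 then shift [0.07 0.34 0.  ] j6 ~ change by 3.14 or its negative
296.5541933777937 190.77435926646058
```

```bash
python3 -m handwheel '[[[0,0.2,0],0,1],[[0,0,0],0,1],[[0,0,0],0,1]]'|egrep 'ee|force';python3 -m handwheel '[[[-0.05,0.08,0],0,1],[[0,0,0],0,1],[[0,0,0],0,1]]'|egrep 'ee|force'
```

```text
ee_pos: [0.5649, -0.1375, 0.0225]
wrist_force: [-0.3, 0.3, -0.3]
ee_pos: [0.5635, -0.1379, 0.0203]
wrist_force: [-0.2, 0.3, -0.2]
```

```bash
python3 -m handwheel '[[[0,0.04,0],0,1],[[0,0,0],0,1],[[0,0,0],0,1]]'|egrep 'ee|force';python3 - <<'E'
from h import *
p=arm.get_image('side');cv2.imwrite('pics/s2.png',cv2.resize(p['img'][140:240,230:370,::-1],None,fx=5.5,fy=5.5,interpolation=cv2.INTER_CUBIC))
E
```

```text
ee_pos: [0.5639, -0.1379, 0.0196]
wrist_force: [-1.0, 0.2, 3.4]
```

View pics/s2.png

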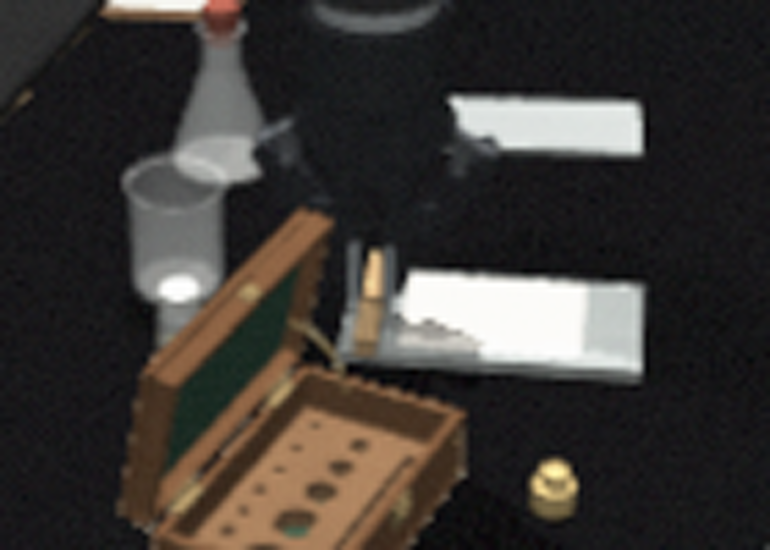

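The side view shows the stick standing on the bare far strip at (372,310), clear of the white coating, with light contact at 3.4 N. I'll release it.

```bash
python3 -m handwheel '[[[0,0,0],0,0.8],[[0,0,0],0,0.65],[[0,0,0],0,0.65],[[0,-0.3,0],0,0.65],[[0,-1,0],0,0.65],[[0,-1,0],0,0.65],[[0,-1,0],0,0.65],[[0,-1,0],0,0.6],[[0,-1,0],0,0.6],[[0,-0.8,0],0,0.6]]'
python3 - <<'E'
from h import *
p=arm.get_image('top')
for u,v in[(201,276)]: print(blob(p,u,v,.012))
E
python3 plan.py 400 235 200 74
```

```text
time_s: 14.55
ee_pos: [0.5639, -0.1379, 0.2049]
tcp_rot: [-0.703, 0.704, 0.074, -0.072]
wrist_force: [-0.4, 0.7, 0.3]
gripper_width: 0.398
(array([400. , 235.2,  84.6,  13.5, -16.1]), np.float64(137.1875))
t 14.6 tcp [ 0.5652 -0.1382  0.2088] jaw 11.82 y [ 0.007 -0.002 -1.   ] j6 1.12 w 0.404 F [ 0.5 -0.6  3.3]
turn units -12.44 then shift [10.44  0.34  8.72] j6 ~ change by 0.31 or its negative
turn units 23.56 then shift [-10.44   0.25  -8.72] j6 ~ change by -2.83 or its negative
```

```bash
python3 -m handwheel '[[[0,0,0],-1,0.6],[[0,0,0],-1,0.6],[[0,0,0],-1,0.6],[[0,0,0],-1,0.6],[[0,0,0],-1,0.6],[[0,0,0],-1,0.6],[[0,0,0],-1,0.6],[[0,0,0],-1,0.6],[[0,0,0],-1,0.6],[[0,0,0],-1,0.6]]' >/dev/null
python3 -m handwheel '[[[0,0,0],-1,0.6],[[0,0,0],-1,0.6],[[0,0,0],-0.44,0.6],[[0.95,0,0.79],0,0.6],[[0.95,0,0.79],0,0.6],[[0.95,0,0.79],0,0.6],[[0.95,0,0.79],0,0.6],[[0.95,0,0.79],0,0.6],[[0.95,0,0.79],0,0.6],[[0.95,0,0.79],0,0.6]]' >/dev/null
python3 -m handwheel '[[[0.95,0,0.79],0,0.6],[[0.95,0,0.79],0,0.6],[[0.95,0,0.79],0,0.6],[[0.95,1,0.8],0,0.6],[[0,1,0],0,0.6],[[0,1,0],0,0.6],[[0,1,0],0,0.6],[[0,0,0],0,0.6],[[0,0,0],0,0.6]]'
python3 plan.py 400.5 235.2 8 74
```

```text
time_s: 17.5
ee_pos: [0.3989, 0.2353, 0.0828]
tcp_rot: [0.565, -0.565, -0.425, 0.426]
wrist_force: [0.2, 0.1, -0.4]
gripper_width: 0.401
t 17.5 tcp [0.3989 0.2353 0.0828] jaw 74.02 y [-0.001 -0.    -1.   ] j6 0.81 w 0.401 F [ 0.2  0.1 -0.4]
turn units 0.00 then shift [ 0.01  2.49 -0.05] j6 ~ change by 0.0 or its negative
turn units -36.00 then shift [-0.01  2.49  0.05] j6 ~ change by 3.14 or its negative
```

```bash
python3 -m handwheel '[[[0,1,0],0,0.6],[[0,1,0],0,0.6],[[0,0.3,-0.05],0,0.6],[[0,0.1,0],0,0.6],[[0,0,0],0,1],[[0,0,0],0,1],[[0,0,0],0,1],[[0,0,0],0,1],[[0,0,0],0,1]]' 30; python3 plan.py 435.7 -164.8 200 11.8
```

```text
time_s: 18.4
ee_pos: [0.4024, 0.2365, 0.0137]
tcp_rot: [0.565, -0.564, -0.428, 0.424]
wrist_force: [-3.7, -0.1, 15.1]
gripper_width: 0.012
t 18.4 tcp [0.4024 0.2365 0.0137] jaw 74.03 y [ 0.004  0.004 -1.   ] j6 0.81 w 0.012 F [-3.7 -0.1 15.1]
turn units 12.45 then shift [ -1.62  -6.18 -13.34] j6 ~ change by -0.19 or its negative
turn units -23.55 then shift [ 1.68 -6.24 13.3 ] j6 ~ change by 2.95 or its negative
```

```bash
python3 -m handwheel '[[[0,-1,0],0,1],[[0,-1,0],0,1],[[0,-1,0],0,1],[[0,-1,0],0,1],[[0,-1,0],0,1],[[0,-1,0],0,1],[[0,0,0],0,1]]'; python3 plan.py 435.7 -164.8 200 11.8
python3 - <<'E'
from h import *
p=arm.get_image('side');c=np.linalg.inv(p['cam_to_world'])@np.r_[arm.state()['ee_pos'],1];u,v=int(p['fx']*c[0]/c[2]+p['cx']),int(p['fy']*c[1]/c[2]+p['cy'])
t=arm.get_image('wrist')['img'][:,:,::-1]
v0,u0=max(v-70,0),max(u-90,0);a=cv2.resize(p['img'][v0:v0+140,u0:u0+140,::-1],(400,400));cv2.imwrite('pics/g2.png',np.hstack([a,cv2.resize(t[140:340,180:380],(400,400))]))
E
```

```text
time_s: 19.1
ee_pos: [0.4026, 0.2362, 0.1959]
tcp_rot: [-0.564, 0.565, 0.429, -0.422]
wrist_force: [-0.0, 0.8, 1.2]
gripper_width: 0.001
t 19.1 tcp [0.4026 0.2362 0.1959] jaw 74.02 y [ 0.008  0.005 -1.   ] j6 0.81 w 0.001 F [-0.   0.8  1.2]
turn units 12.44 then shift [ -1.65  -0.07 -13.31] j6 ~ change by -0.19 or its negative
turn units -23.56 then shift [ 1.65 -0.21 13.31] j6 ~ change by 2.95 or its negative
```

View pics/g2.png

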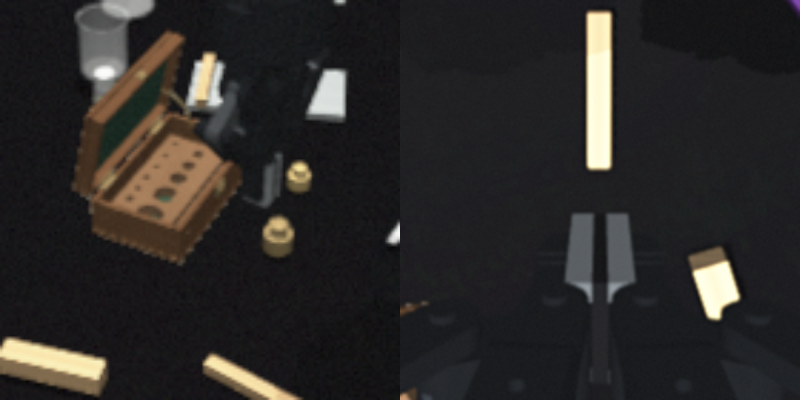

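The jaws shut on nothing, and the stick still lies on the bench. I'll re-measure it.

```bash
python3 - <<'E'
from h import *
p=arm.get_image('wrist')
for d in arm.pinpoint(p,'stick_a')[:4]:
    c=d['position'];print(round(d['score'],2),(p['cam_to_world']@np.r_[c,1])[:3].round(4),p['fx']*c[0]/c[2]+p['cx'],p['fy']*c[1]/c[2]+p['cy'])
for v in(165,190,205): print(blob(p,279,v,.012))
t=arm.get_image('top');
for d in arm.pinpoint(t,'stick_a')[:4]: print(round(d['score'],2),(t['cam_to_world']@np.r_[d['position'],1])[:3].round(4))
print(blob(t,201,276,.012)); cv2.imwrite('pics/t3.png',cv2.resize(t['img'][190:310,150:430,::-1],None,fx=2.8,fy=2.8,interpolation=cv2.INTER_CUBIC))
E
python3 plan.py 400 235.2 100 74
```

```text
0.84 [0.3571 0.341  0.0028] 366.13198492200985 118.2891290510093
0.7 [0.3995 0.2391 0.008 ] 281.73517028926557 185.48985305829197
(array([400.3, 237. ,  85.4,  13.9, -16. ]), np.float64(1035.8125))
(array([400.3, 237. ,  85.4,  13.9, -16. ]), np.float64(1035.8125))
(array([400.3, 237. ,  85.4,  13.9, -16. ]), np.float64(1035.8125))
0.69 [ 0.5651 -0.1308  0.0136]
0.66 [0.7771 0.0567 0.0025]
0.65 [0.3989 0.2386 0.0035]
0.42 [0.3556 0.3411 0.0048]
(array([417.3, 231.8,  48.5,  13.8, -16.2]), np.float64(77.0625))
t 19.4 tcp [0.4    0.2346 0.1893] jaw 74.02 y [-0.002 -0.001 -1.   ] j6 0.81 w 0.004 F [ 0.1  0.1 -0.4]
turn units 0.00 then shift [0.02 2.98 0.  ] j6 ~ change by -0.0 or its negative
turn units -36.00 then shift [-0.01  2.98 -0.01] j6 ~ change by 3.14 or its negative
```

View pics/t3.png

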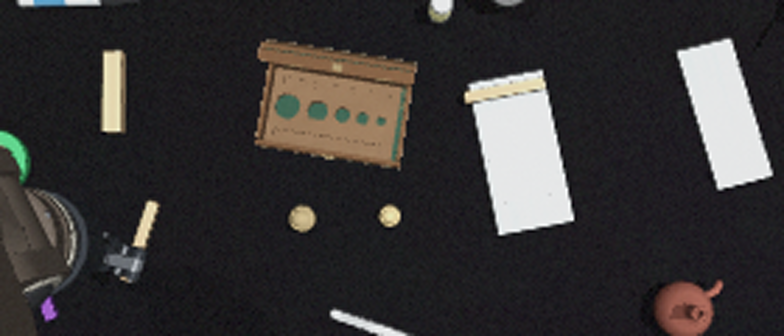

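The top view shows the first stick lying squarely on the bare far strip at (505,92), and the second undisturbed at (147,225). My arithmetic left the tips at about 11 mm, so they only pinched the stick's top edge. I'll retry deeper.

```bash
python3 -m handwheel '[[[0,1,0],0,0.6],[[0,1,0],0,0.6],[[0,1,0],0,0.6],[[0,1,0],0,0.6],[[0.04,1,0],0,0.6],[[0,0.5,0],0,0.6],[[0,0.3,0],0,0.6],[[0,0.3,0],0,0.6],[[0,0,0],0,0.6],[[0,0,0],0,0.6]]' 30; python3 plan.py 400.3 236 3.5 74
```

```text
time_s: 20.4
ee_pos: [0.4012, 0.2363, 0.0077]
tcp_rot: [-0.565, 0.565, 0.426, -0.425]
wrist_force: [-0.1, 0.1, 0.1]
gripper_width: 0.399
t 20.4 tcp [0.4012 0.2363 0.0077] jaw 74.02 y [ 0.001  0.    -1.   ] j6 0.81 w 0.399 F [-0.1  0.1  0.1]
turn units 0.00 then shift [-0.02  0.14  0.03] j6 ~ change by -0.0 or its negative
turn units -36.00 then shift [ 0.02  0.14 -0.03] j6 ~ change by 3.14 or its negative
```

```bash
python3 -m handwheel '[[[0,0.08,0],0,0.7],[[0,0,0],0,0.75],[[0,0,0],0,1],[[0,0,0],0,1],[[0,0,0],0,1]]' 30|egrep 'ee|force|width'; python3 -m handwheel '[[[0,0,0],0,1],[[0,0,0],0,1]]' |egrep 'ee|force|width'
```

```text
ee_pos: [0.4012, 0.2363, 0.0053]
wrist_force: [-0.5, -0.9, 5.7]
gripper_width: 0.127
ee_pos: [0.4012, 0.2363, 0.0053]
wrist_force: [-1.5, -0.3, 6.4]
gripper_width: 0.126
```

```bash
python3 -m handwheel '[[[0,-1,0],0,1],[[0,-1,0],1,1],[[0,-1,0],1,1],[[0,-1,0],1,1],[[0,-1,0],1,1],[[0,-1,0],1,1],[[0,0,0],1,1],[[0,0,0],1,1],[[0,0,0],1,1],[[0,0,0],1,1]]' |egrep 'width'
python3 -m handwheel '[[[0,0,0],1,1],[[0,0,0],1,1],[[0,0,0],1,1],[[0,0,0],0.44,1],[[0,0,0],0,1]]' |egrep 'width'
python3 plan.py 435.7 -164.8 70 11.8
```

```text
gripper_width: 0.128
gripper_width: 0.128
t 22.6 tcp [0.4007 0.236  0.1844] jaw 11.82 y [-0.001 -0.    -1.   ] j6 1.9 w 0.128 F [ 0.1 -0.2  0.1]
turn units 0.00 then shift [ -1.59   3.82 -13.32] j6 ~ change by 0.89 or its negative
turn units -36.00 then shift [ 1.59  3.81 13.32] j6 ~ change by 4.04 or its negative
```

```bash
python3 -m handwheel '[[[-0.12,0,-1],0,1],[[-0.12,0,-1],0,1],[[-0.12,0,-1],0,1],[[-0.12,0,-1],0,1],[[-0.12,0,-1],0,1],[[-0.12,0,-1],0,1],[[-0.12,0,-1],0,1],[[-0.12,0,-1],0,1],[[-0.12,0,-1],0,1],[[-0.12,0,-1],0,1]]' |egrep width
python3 -m handwheel '[[[-0.12,0,-1],0,1],[[-0.12,0,-1],0,1],[[-0.12,0,-0.9],0,1],[[0,1,-0.4],0,1],[[0,1,0],0,1],[[0,1,0],0,1],[[0,0.8,0],0,1],[[0,0.5,0],0,1],[[0,0,0],0,1],[[0,0,0],0,1]]' |egrep width
python3 plan.py 435.7 -164.8 16 11.8
```

```text
gripper_width: 0.128
gripper_width: 0.131
t 24.6 tcp [ 0.4367 -0.164   0.056 ] jaw 11.86 y [-0.  0. -1.] j6 1.0 w 0.131 F [ 0.2 -0.5  0.8]
turn units 0.01 then shift [-0.04  1.33 -0.02] j6 ~ change by 0.0 or its negative
turn units -35.99 then shift [0.04 1.33 0.02] j6 ~ change by 3.14 or its negative
```

```bash
python3 -m handwheel '[[[-0.04,0.7,0],0,1],[[0,0.4,-0.02],0,1],[[0,0,0],0,1],[[0,0.1,0],0,1],[[0,0,0],0,1],[[0,0,0],0,1]]' |egrep 'ee|force|width'
python3 -m handwheel '[[[0,0.08,0],0,1],[[0,0,0],0,1],[[0,0,0],0,1]]' |egrep 'ee|force|width'
python3 -m handwheel '[[[0,0.05,0],0,1],[[0,0,0],0,1],[[0,0,0],0,1]]' |egrep 'ee|force|width'
```

```text
ee_pos: [0.4362, -0.165, 0.0204]
wrist_force: [0.9, 0.1, 0.5]
gripper_width: 0.127
ee_pos: [0.4357, -0.1648, 0.0174]
wrist_force: [-0.7, 0.3, 0.6]
gripper_width: 0.119
ee_pos: [0.4357, -0.1648, 0.0158]
wrist_force: [-0.7, 0.6, -0.5]
gripper_width: 0.126
```

Stick bottom should be 0.5 mm above the plate. Release, and rise to a height where the top camera can see.

```bash
python3 -m handwheel '[[[0,0.02,0],0,1],[[0,0,0],0,0.8],[[0,0,0],0,0.65],[[0,0,0],0,0.65],[[0,-0.5,0],0,0.6],[[0,-1,0],0,0.5],[[0,-1,0],0,0.4],[[0,-1,0],0,0.3],[[0,-1,0],0,0.2],[[0,-1,0],0,0.1]]' |egrep 'ee|force|width'
python3 plan.py 544.4 -363.5 150 105.3; python3 plan.py 544.4 -363.5 150 -74.7
```

```text
ee_pos: [0.4356, -0.1648, 0.1816]
wrist_force: [0.4, 0.1, -0.7]
gripper_width: 0.902
t 26.8 tcp [ 0.4356 -0.1648  0.1816] jaw 11.82 y [ 0. -0. -1.] j6 1.0 w 0.902 F [ 0.4  0.1 -0.7]
turn units 17.30 then shift [7.35 1.06 1.75] j6 ~ change by -1.28 or its negative
turn units -18.70 then shift [-7.35  1.05 -1.75] j6 ~ change by 1.86 or its negative
t 26.8 tcp [ 0.4356 -0.1648  0.1816] jaw 11.82 y [ 0. -0. -1.] j6 1.0 w 0.902 F [ 0.4  0.1 -0.7]
turn units 17.30 then shift [7.35 1.06 1.75] j6 ~ change by -1.28 or its negative
turn units -18.70 then shift [-7.35  1.05 -1.75] j6 ~ change by 1.86 or its negative
```

```bash
python3 -m handwheel '[[[0,0,0],1,0],[[0,0,0],1,0],[[0,0,0],1,0],[[0,0,0],1,0],[[0,0,0],1,0],[[0,0,0],1,0],[[0,0,0],1,0],[[0,0,0],1,0],[[0,0,0],1,0],[[0,0,0],1,0]]' |egrep width
python3 -m handwheel '[[[0,0,0],1,0],[[0,0,0],1,0],[[0,0,0],1,0],[[0,0,0],1,0],[[0,0,0],1,0],[[0,0,0],1,0],[[0,0,0],1,0],[[0,0,0],0.3,0],[[1,0,0.25],0,0],[[1,0,0.25],0,0]]' |egrep width
python3 -m handwheel '[[[1,0,0.25],0,0],[[1,0,0.25],0,0],[[1,0,0.25],0,0],[[1,0,0.25],0,0],[[0.9,0,0.25],0,0],[[0.45,0,0],0,0],[[0,0,0],0,0],[[0,0,0],0,0]]' |egrep width
python3 plan.py 544.4 -363.5 50 105.3
python3 - <<'E'
from h import *
t=arm.get_image('top');w=arm.get_image('wrist')
for v in(92,):
  for p,n in((t,'top'),):
    for nm in('stick_a','cover_plate','coated_plate'):
      for d in arm.pinpoint(p,nm)[:3]:print(nm,round(d['score'],2),(p['cam_to_world']@np.r_[d['position'],1])[:3].round(4))
print(blob(w,280,200,.006))
cv2.imwrite('pics/t4.png',np.hstack([cv2.resize(t['img'][205:285,310:390,::-1],(400,400),interpolation=cv2.INTER_CUBIC),cv2.resize(w['img'][:,:,::-1],(400,400))]))
E
```

```text
gripper_width: 1.002
gripper_width: 0.998
gripper_width: 0.999
t 29.6 tcp [ 0.5441 -0.3632  0.1801] jaw -74.67 y [-0.001  0.001 -1.   ] j6 2.29 w 0.999 F [-0.4  0.6  0.7]
turn units 0.01 then shift [0.02 4.34 0.01] j6 ~ change by -0.0 or its negative
turn units -35.99 then shift [-0.01  4.34 -0.  ] j6 ~ change by 3.14 or its negative
stick_a 0.68 [ 0.4359 -0.1639  0.0128]
stick_a 0.6 [ 0.3471 -0.3207 -0.003 ]
stick_a 0.44 [0.3563 0.3441 0.0054]
cover_plate 0.88 [ 0.5455 -0.3637 -0.0021]
coated_plate 0.6 [ 5.031e-01 -1.472e-01 -4.000e-04]
(array([ 544.9, -364.8,  150.5,   60.9,   15.3]), np.float64(8366.5625))
```

View pics/t4.png

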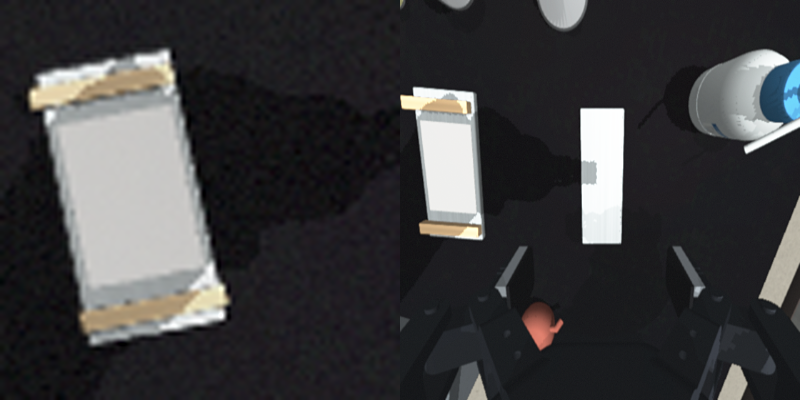

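The crop (left half) shows both sticks on the bare strips at (103,85) and (155,308), clear of the coating. In the wrist view the cover lies central between the jaws. I'll descend over it and probe for the bench gently.

```bash
python3 -m handwheel '[[[0,1,0],0,0.13],[[0,1,0],0,0.13],[[0,1,0],0,0.13],[[0,1,0],0,0.13],[[0,1,0],0,0.13],[[0,0.5,0],0,0.13],[[0,0.3,0],0,0.13],[[0.03,0,0],0,0.13],[[0,0,0],0,0.13]]' |egrep 'ee|force|width'
python3 -m handwheel '[[[0,0.2,0],0,0.13],[[0,0,0],0,0.13],[[0,0,0],0,0.13]]' |egrep 'ee|force|width'
python3 -m handwheel '[[[0,0.1,0],0,0.13],[[0,0,0],0,0.13]]' |egrep 'ee|force|width'
python3 plan.py 544.7 -364.2 -3 105.3
```

```text
ee_pos: [0.5456, -0.365, 0.0077]
wrist_force: [0.5, 0.5, 0.7]
gripper_width: 0.87
ee_pos: [0.545, -0.3646, 0.0007]
wrist_force: [0.1, 0.3, -0.1]
gripper_width: 0.874
ee_pos: [0.5447, -0.3644, -0.003]
wrist_force: [-0.3, 0.5, -0.1]
gripper_width: 0.874
t 31.25 tcp [ 0.5447 -0.3644 -0.003 ] jaw -74.68 y [-0.  0. -1.] j6 2.28 w 0.874 F [-0.3  0.5 -0.1]
turn units 0.00 then shift [-0.01 -0.    0.  ] j6 ~ change by -0.0 or its negative
turn units -36.00 then shift [ 0.01 -0.   -0.  ] j6 ~ change by 3.14 or its negative
```

```bash
for i in 1; do python3 -m handwheel '[[[0,0.08,0],0,0.13],[[0,0,0],0,0.13]]' |egrep 'ee|force'
python3 -m handwheel '[[[0,0.07,0],0,0.13],[[0,0,0],0,0.13]]' |egrep 'ee|force'; 
python3 -m handwheel '[[[0,0.06,0],0,0.13],[[0,0,0],0,0.13]]' |egrep 'ee|force'; done
```

```text
ee_pos: [0.5447, -0.3644, -0.0055]
wrist_force: [0.2, -0.2, -0.3]
ee_pos: [0.5447, -0.3644, -0.0076]
wrist_force: [0.1, 0.6, 0.1]
ee_pos: [0.545, -0.3646, -0.0089]
wrist_force: [0.1, -0.4, 0.1]
```

```bash
python3 -m handwheel '[[[0,0.05,0],0,0.13],[[0,0,0],0,0.13]]' |egrep 'ee|force'
python3 -m handwheel '[[[0,0.05,0],0,0.13],[[0,0,0],0,0.13]]' |egrep 'ee|force'
```

```text
ee_pos: [0.545, -0.3646, -0.009]
wrist_force: [-3.5, 1.6, 8.5]
ee_pos: [0.545, -0.3646, -0.0091]
wrist_force: [-6.2, 3.3, 18.7]
```

```bash
python3 -m handwheel '[[[0,-0.22,0],0,0.13],[[0,0,0],0,0.13],[[0,0,0],0,0.13]]' |egrep 'ee|force'
python3 -m handwheel '[[[0,0,0],0,0.25],[[0,0,0],0,0.4],[[0,0,0],0,0.5],[[0,0,0],0,0.5],[[0,0,0],0,0.5]]' 50|egrep 'ee|force|width'
```

```text
ee_pos: [0.5449, -0.3645, -0.0056]
wrist_force: [-0.0, 0.2, -0.2]
ee_pos: [0.5455, -0.3649, -0.0044]
wrist_force: [-1.5, -0.2, 6.8]
gripper_width: 0.679
```

```bash
python3 -m handwheel '[[[0,-0.3,0],0,0.5],[[0,-0.5,0],0,0.5],[[0,-1,0],0,0.5],[[0,-1,0],0,0.5],[[0,0,0],0,0.5],[[0,0,0],0,0.5]]' 50|egrep 'ee|force|width'
python3 plan.py 499.8 -151.4 120 101.8;python3 - <<'E'
from h import *
p=arm.get_image('side');c=np.linalg.inv(p['cam_to_world'])@np.r_[arm.state()['ee_pos'],1];u,v=int(p['fx']*c[0]/c[2]+p['cx']),int(p['fy']*c[1]/c[2]+p['cy']);print(u,v)
w=arm.get_image('wrist')['img'][:,:,::-1]
v0,u0=max(v-50,0),max(u-50,0);cv2.imwrite('pics/g3.png',np.hstack([cv2.resize(p['img'][v0:v0+100,u0:u0+100,::-1],(400,400)),cv2.resize(w,(400,400))]))
E
```

```text
ee_pos: [0.5454, -0.3648, 0.0799]
wrist_force: [-0.1, 0.2, -1.3]
gripper_width: 0.681
t 33.65 tcp [ 0.5454 -0.3648  0.0799] jaw -74.68 y [ 0.002 -0.001 -1.   ] j6 2.28 w 0.681 F [-0.1  0.2 -1.3]
turn units 0.70 then shift [-7.27 -1.35 -0.03] j6 ~ change by -0.36 or its negative
turn units -35.30 then shift [ 7.28 -1.33  0.03] j6 ~ change by 2.78 or its negative
324 143
```

View pics/g3.png

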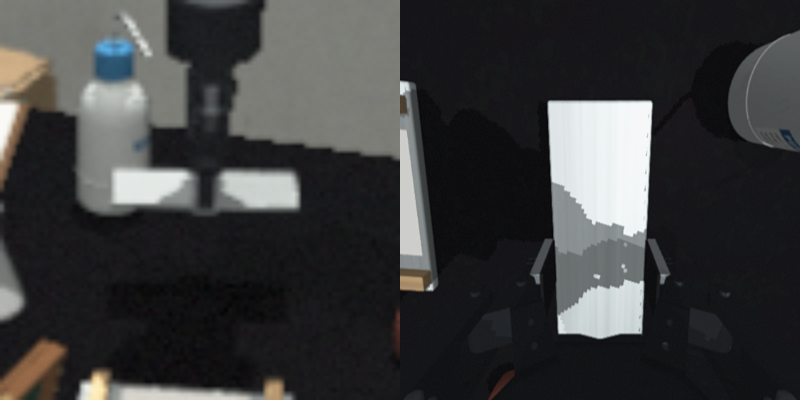

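The cover is held level by its middle, and the wrist force reads its 1.3 N weight. Before carrying it I'll re-check the coated plate.

```bash
python3 -m handwheel '[[[0,-1,0],0.7,0.5],[[0,-1,0],0,0.5],[[0,0,0],0,0.5]]' |egrep 'ee|width'
python3 - <<'E'
from h import *
t=arm.get_image('top');cv2.imwrite('pics/t5.png',cv2.resize(t['img'][205:285,300:380,::-1],(480,480)))
print(blob(t,336,244,.010),blob(t,336,244,.010,t=90))
g=cv2.cvtColor(t['img'],cv2.COLOR_RGB2HSV)
m=cv2.inRange(g,(8,60,90),(30,255,255));n,l,st,c=cv2.connectedComponentsWithStats(m)
for i in range(1,n):
    if st[i,4]>60 and 300<c[i][0]<380 and c[i][1]>200:
        y,x=np.nonzero(l==i);W=np.array([world(t,a,b,.022)[:2]*1000 for a,b in zip(x,y)],np.float32);print(c[i],cv2.minAreaRect(W))
E
python3 plan.py 499.8 -151.4 140 101.8
```

```text
ee_pos: [0.5461, -0.3652, 0.1418]
gripper_width: 0.681
(array([ 499.5, -149.9,  161.4,   85.5,   13.3]), np.float64(1511.8125)) (array([ 499.5, -149.9,  162.2,   86.8,   13.2]), np.float64(1541.625))
[331.175  221.7375] ((561.3377685546875, -133.33944702148438), (11.925084114074707, 82.8052978515625), 11.094457626342773)
[338.65384615 266.61538462] ((433.9453125, -159.77874755859375), (10.766756057739258, 76.37794494628906), 11.40159797668457)
t 34.1 tcp [ 0.5455 -0.3649  0.1396] jaw -78.17 y [ 0.002 -0.001 -1.   ] j6 2.35 w 0.681 F [ 0.  -0.3 -2. ]
turn units 0.01 then shift [-7.28 -0.02 -0.03] j6 ~ change by -0.3 or its negative
turn units -35.99 then shift [ 7.28 -0.    0.03] j6 ~ change by 2.85 or its negative
```

```bash
python3 -m handwheel '[[[-1,0,0],0,0.5],[[-1,0,0],0,0.5],[[-1,0,0],0,0.5],[[-1,0,0],0,0.5],[[-1,0,0],0,0.5],[[-1,0,0],0,0.5],[[-0.9,0,0],0,0.5],[[-0.4,0,0],0,0.5],[[0,1,0],0,0.5],[[0,1,0],0,0.5]]' |egrep 'width'
python3 -m handwheel '[[[0,0.8,0],0,0.5],[[0,0.4,0],0,0.5],[[0,0,0],0,0.5],[[0,0,0],0,0.5]]'|egrep 'width'
python3 plan.py 499.8 -151 17.6 101.8
```

```text
gripper_width: 0.682
gripper_width: 0.683
t 35.5 tcp [ 0.5002 -0.1504  0.0428] jaw -78.19 y [-0. -0. -1.] j6 2.64 w 0.683 F [ 0.5  0.1 -1.5]
turn units 0.00 then shift [ 0.02  0.84 -0.02] j6 ~ change by 0.0 or its negative
turn units -36.00 then shift [-0.02  0.84  0.02] j6 ~ change by 3.14 or its negative
```

```bash
python3 -m handwheel '[[[0,0.4,0],0,0.5],[[0,0.2,0],0,0.5],[[0,0,0],0,0.5],[[0,0,0],0,0.5]]'|egrep 'ee|force'
python3 -m handwheel '[[[0,0.1,0],0,0.5],[[0,0,0],0,0.5],[[0,0,0],0,0.5]]'|egrep 'ee|force'
python3 -m handwheel '[[[0,0.07,0],0,0.5],[[0,0,0],0,0.5],[[0,0,0],0,0.5]]'|egrep 'ee|force'
```

```text
ee_pos: [0.4999, -0.1501, 0.0246]
wrist_force: [-0.4, 0.4, -1.1]
ee_pos: [0.5, -0.1502, 0.0217]
wrist_force: [-1.0, -0.4, -0.5]
ee_pos: [0.4999, -0.1501, 0.0194]
wrist_force: [0.3, -0.8, -2.0]
```

```bash
python3 -m handwheel '[[[0,0.05,0],0,0.5],[[0,0,0],0,0.5],[[0,0,0],0,0.5]]'|egrep 'ee|force'
python3 -m handwheel '[[[0,0.03,0],0,0.5],[[0,0,0],0,0.5],[[0,0,0],0,0.5]]'|egrep 'ee|force'
```

```text
ee_pos: [0.5, -0.1501, 0.0179]
wrist_force: [0.8, 0.4, -1.3]
ee_pos: [0.5001, -0.1502, 0.0175]
wrist_force: [-1.8, 1.7, 3.8]
```

Contact (about 5 N) is at the expected height. I'll release slowly and rise.

```bash
python3 -m handwheel '[[[0,0,0],0,0.28],[[0,0,0],0,0.22],[[0,0,0],0,0.16],[[0,0,0],0,0.1],[[0,0,0],0,0.05],[[0,-0.5,0],0,0.05],[[0,-1,0],0,0.05],[[0,-1,0],0,0.1],[[0,-1,0],0,0.2],[[0,-1,0],0,0.4]]'|egrep 'ee|force|width'
python3 -m handwheel '[[[0,-1,0],0,0.5],[[0,0,0],0,0.5]]'|egrep 'ee'
python3 plan.py 426.2 71.8 150 11.8;python3 plan.py 426.2 71.8 150 101.8
python3 - <<'E'
from h import *
p=arm.get_image('side');w=arm.get_image('wrist')['img'][:,:,::-1]
cv2.imwrite('pics/g4.png',np.hstack([cv2.resize(p['img'][160:240,270:370,::-1],(500,400),interpolation=cv2.INTER_CUBIC),cv2.resize(w,(300,400))]))
E
```

```text
ee_pos: [0.4998, -0.1501, 0.1533]
wrist_force: [1.0, 1.1, 1.1]
gripper_width: 0.647
ee_pos: [0.502, -0.1507, 0.1865]
t 38.3 tcp [ 0.502  -0.1507  0.1865] jaw -78.18 y [ 0.007 -0.002 -1.   ] j6 2.64 w 0.494 F [-0.4 -1.  -1. ]
turn units -18.00 then shift [-0.96  1.26  7.77] j6 ~ change by 1.11 or its negative
turn units 18.00 then shift [ 0.95  1.17 -7.79] j6 ~ change by -2.03 or its negative
t 38.3 tcp [ 0.502  -0.1507  0.1865] jaw -78.18 y [ 0.007 -0.002 -1.   ] j6 2.64 w 0.494 F [-0.4 -1.  -1. ]
turn units 0.00 then shift [-7.78  1.18 -0.96] j6 ~ change by -0.46 or its negative
turn units -36.00 then shift [7.77 1.25 0.95] j6 ~ change by 2.68 or its negative
```

View pics/g4.png

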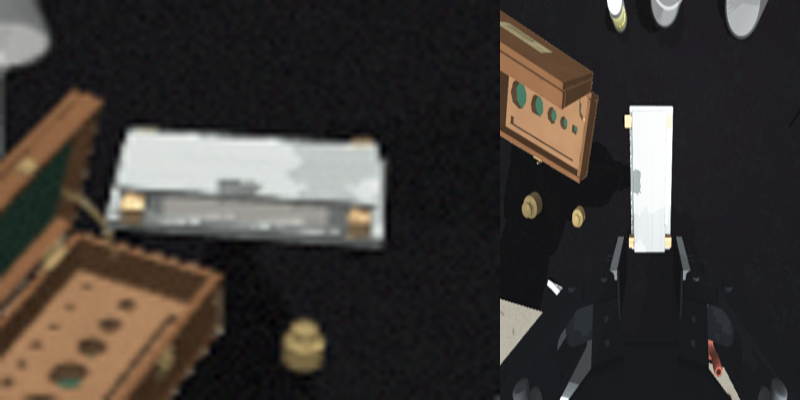

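The side view shows the cover resting level on both sticks, at (135,205) and (360,218) in the crop, with a clear gap above the coating. Next is the larger weight.

```bash
python3 -m handwheel '[[[0,0,0],-1,0.5],[[0,0,0],-1,0.5],[[0,0,0],-1,0.5],[[0,0,0],-1,0.5],[[0,0,0],-1,0.5],[[0,0,0],-1,0.5],[[0,0,0],-1,0.5],[[0,0,0],-1,0.5],[[0,0,0],-1,0.5]]'|egrep 'ee|width'
python3 - <<'E'
from h import *
t=arm.get_image('top');print(blob(t,257,267,.020))
E
python3 plan.py 426.2 71.8 60 -33
```

```text
ee_pos: [0.4992, -0.1499, 0.1802]
gripper_width: 0.499
(array([426.2,  71.5,  22.6,  22.1,   1.7]), np.float64(54.375))
t 39.35 tcp [ 0.4992 -0.1499  0.1802] jaw -32.79 y [-0.003  0.001 -1.   ] j6 1.85 w 0.504 F [-0.3  0.4 -0.2]
turn units 0.04 then shift [-6.05  4.02  4.88] j6 ~ change by -0.46 or its negative
turn units -35.96 then shift [ 6.08  3.99 -4.87] j6 ~ change by 2.68 or its negative
```

```bash
python3 -m handwheel '[[[-0.76,0,0.61],0,0.5],[[-0.76,0,0.61],0,0.5],[[-0.76,0,0.61],0,0.5],[[-0.76,0,0.61],0,0.5],[[-0.76,0,0.61],0,0.5],[[-0.76,0,0.61],0,0.5],[[-0.76,0,0.61],0,0.5],[[-0.76,0,0.61],0,0.5],[[0,1,0],0,0.5],[[0,1,0],0,0.5]]'|egrep 'width'
python3 -m handwheel '[[[0,1,0],0,0.45],[[0,0.7,0],0,0.45],[[0,0,0],0,0.45],[[0,0,0],0,0.45],[[0,0,0],0,0.45]]'|egrep 'width'
python3 - <<'E'
from h import *
w=arm.get_image('wrist');
for d in arm.pinpoint(w,'weight_0')[:3]:
    c=d['position'];print(round(d['score'],2),(w['cam_to_world']@np.r_[c,1])[:3].round(4))
cv2.imwrite('pics/w5.png',cv2.resize(w['img'][:,:,::-1],(400,300)))
E
python3 plan.py 426.2 71.8 5 -33
```

```text
gripper_width: 0.502
gripper_width: 0.551
0.86 [0.4296 0.075  0.0017]
t 40.95 tcp [0.4284 0.0723 0.0723] jaw -33.2 y [ 0.002  0.    -1.   ] j6 2.32 w 0.552 F [ 0.3 -1.  -0.7]
turn units -0.04 then shift [-0.05  2.24 -0.06] j6 ~ change by 0.0 or its negative
turn units 35.96 then shift [0.05 2.24 0.05] j6 ~ change by -3.14 or its negative
```

View pics/w5.png

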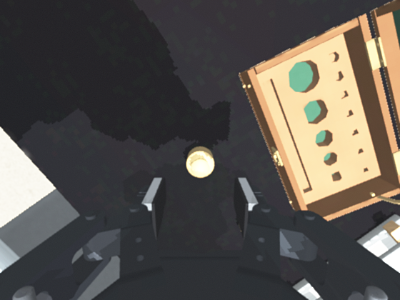

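The wrist view shows the weight at (200,162), centred between the jaws, with the box clear to the right. I'll descend and grip.

```bash
python3 -m handwheel '[[[0,1,0],0,0.45],[[0,0.8,0],0,0.45],[[0,0.3,0],0,0.45],[[0,0.1,0],0,0.45],[[0,0,0],0,0.45],[[0,0,0],0,0.6],[[0,0,0],0,0.8],[[0,0,0],0,0.9],[[0,0,0],0,0.9],[[0,0,0],0,0.9]]' 40|egrep 'ee|force|width'
python3 -m handwheel '[[[0,-0.3,0],0,0.9],[[0,-0.7,0],0,0.9],[[0,-1,0],0,0.9],[[0,-1,0],0,0.9],[[0,-1,0],0,0.9],[[0,-1,0],0,0.9],[[0,-0.5,0],0,0.9],[[0,0,0],0,0.9],[[0,0,0],0,0.9]]'|egrep 'ee|force|width'
python3 plan.py 499.9 -150.2 60 -33
```

```text
ee_pos: [0.4284, 0.0723, 0.0064]
wrist_force: [-1.0, 0.1, 5.2]
gripper_width: 0.269
ee_pos: [0.4274, 0.0722, 0.17]
wrist_force: [0.5, 0.1, -1.1]
gripper_width: 0.271
t 42.85 tcp [0.4274 0.0722 0.17  ] jaw -33.18 y [ 0.  0. -1.] j6 2.32 w 0.271 F [ 0.5  0.1 -1.1]
turn units -0.04 then shift [ 6.06  3.67 -4.9 ] j6 ~ change by 0.46 or its negative
turn units 35.96 then shift [-6.07  3.67  4.9 ] j6 ~ change by -2.68 or its negative
```

```bash
python3 -m handwheel '[[[0.76,0,-0.61],0,0.9],[[0.76,0,-0.61],0,0.9],[[0.76,0,-0.61],0,0.9],[[0.76,0,-0.61],0,0.9],[[0.76,0,-0.61],0,0.9],[[0.76,0,-0.61],0,0.9],[[0.76,0,-0.61],0,0.9],[[0.74,0,-0.61],0,0.9],[[0,1,0],0,0.9],[[0,1,0],0,0.9]]'|egrep 'width'
python3 -m handwheel '[[[0,1,0],0,0.9],[[0,0.6,0],0,0.9],[[0,0.4,0],0,0.9],[[0,0,0],0,0.9],[[0,0,0],0,0.9],[[0,0,0],0,0.9]]'|egrep 'width'
python3 plan.py 499.9 -150.2 34.4 -33
```

```text
gripper_width: 0.27
gripper_width: 0.268
t 44.45 tcp [ 0.5003 -0.15    0.0512] jaw -33.17 y [ 0.002 -0.001 -1.   ] j6 1.86 w 0.268 F [-0.2 -0.3 -1. ]
turn units -0.03 then shift [-0.01  0.56 -0.01] j6 ~ change by 0.0 or its negative
turn units 35.97 then shift [0.01 0.56 0.01] j6 ~ change by -3.14 or its negative
```

```bash
python3 -m handwheel '[[[0,0.25,0],0,0.9],[[0,0.1,0],0,0.9],[[0,0,0],0,0.9],[[0,0,0],0,0.9],[[0,0,0],0,0.9]]'|egrep 'ee|force'
python3 -m handwheel '[[[0,0.08,0],0,0.9],[[0,0,0],0,0.9],[[0,0,0],0,0.9]]'|egrep 'ee|force'
```

```text
ee_pos: [0.4996, -0.1499, 0.0397]
wrist_force: [0.8, -0.3, -0.9]
ee_pos: [0.4994, -0.1498, 0.0371]
wrist_force: [-0.3, 0.5, -1.3]
```

```bash
python3 -m handwheel '[[[0,0.05,0],0,0.9],[[0,0,0],0,0.9],[[0,0,0],0,0.9]]'|egrep 'ee|force'
python3 -m handwheel '[[[0,0.03,0],0,0.9],[[0,0,0],0,0.9],[[0,0,0],0,0.9]]'|egrep 'ee|force'
```

```text
ee_pos: [0.4995, -0.1498, 0.0356]
wrist_force: [0.1, -0.6, -1.3]
ee_pos: [0.4995, -0.1498, 0.0348]
wrist_force: [-0.2, 0.6, -1.2]
```

```bash
python3 -m handwheel '[[[0,0.025,0],0,0.9],[[0,0,0],0,0.9],[[0,0,0],0,0.9]]'|egrep 'ee|force'
python3 -m handwheel '[[[0,0,0],0,0.65],[[0,0,0],0,0.55],[[0,0,0],0,0.5],[[0,0,0],0,0.45],[[0,0,0],0,0.45],[[0,-0.4,0],0,0.45],[[0,-1,0],0,0.45],[[0,-1,0],0,0.45],[[0,-1,0],0,0.45],[[0,-1,0],0,0.45]]'|egrep 'ee|force|width'
python3 -m handwheel '[[[-0.8,0,0.6],0,0.45],[[-0.8,0,0.6],0,0.45],[[-0.8,0,0.6],0,0.45],[[-0.8,0,0.6],0,0.45],[[-0.8,0,0.6],0,0.45],[[-0.8,0,0.6],0,0.45],[[0,0,0],0,0.45],[[0,0,0],0,0.45]]'|egrep 'time|ee|force'
python3 - <<'E'
from h import *
p=arm.get_image('side');t=arm.get_image('top')
for d in arm.pinpoint(t,'weight_0')[:3]:print(round(d['score'],2),(t['cam_to_world']@np.r_[d['position'],1])[:3].round(4))
for n in('cover_plate','coated_plate'):
  for d in arm.pinpoint(t,n)[:1]:print(n,round(d['score'],2),(t['cam_to_world']@np.r_[d['position'],1])[:3].round(4))
cv2.imwrite('pics/f.png',np.hstack([cv2.resize(p['img'][160:240,270:370,::-1],(400,320),interpolation=cv2.INTER_CUBIC),cv2.resize(t['img'][205:285,300:400,::-1],(400,320),interpolation=cv2.INTER_CUBIC)]))
E
```

```text
ee_pos: [0.4996, -0.1498, 0.0345]
wrist_force: [-1.8, 1.3, 3.6]
ee_pos: [0.4994, -0.1498, 0.1683]
wrist_force: [-0.1, -0.5, 0.3]
gripper_width: 0.548
time_s: 47.95
ee_pos: [0.4382, 0.0197, 0.167]
wrist_force: [-0.1, -0.2, -0.7]
0.64 [ 0.4956 -0.1494  0.0273]
cover_plate 0.72 [ 0.4351 -0.1636  0.0141]
coated_plate 0.94 [ 0.5014 -0.1478 -0.0013]
```

The viewer's limit is reached, so I'll check with depth numbers instead.

```bash
python3 - <<'E'
from h import *
for n in('top','side'):
    t=arm.get_image(n);v,u=np.mgrid[0:420,0:560];z=t['z_map'];P=np.stack([(u-t['cx'])/t['fx']*z,(v-t['cy'])/t['fy']*z,z],-1)@t['cam_to_world'][:3,:3].T+t['cam_to_world'][:3,3]
    d=(P[...,:2]-[.4998,-.1514]);c,s=np.cos(np.radians(11.8)),np.sin(np.radians(11.8));x=d[...,0]*c+d[...,1]*s;y=-d[...,0]*s+d[...,1]*c
    k=(abs(x)<.09)&(abs(y)<.06)&(z>0);h=P[...,2]
    cov=k&(abs(h-.028)<.004);wt=k&(h>.04)
    L=np.c_[x[cov],y[cov],np.ones(cov.sum())];f=np.linalg.lstsq(L,h[cov],rcond=None)[0]
    Q=np.c_[x[cov],y[cov]].astype(np.float32)*1000
    print(n,cov.sum(),'plane',f.round(4),'rect',cv2.minAreaRect(Q),'weight',wt.sum(),(x[wt].mean()*1000).round(1),(y[wt].mean()*1000).round(1),h[k].max().round(4))
E
python3 plan.py
```

```text
top 939 plane [-0.0004  0.0038  0.0273] rect ((0.09256744384765625, 2.8397903442382812), (149.65524291992188, 77.94344329833984), 1.677970290184021) weight 69 -2.2 3.0 0.0615
side 563 plane [ 0.0012 -0.0099  0.0283] rect ((2.1218490600585938, 2.837360382080078), (148.84713745117188, 78.24095153808594), 2.0739243030548096) weight 62 -1.0 5.8 0.0598
t 48.3 tcp [0.4383 0.0188 0.166 ] jaw -33.24 y [-0. -0. -1.] j6 2.19 w 0.551 F [-0.5  0.7  0.2]
```

Cover level (tilt ≤ 0.01 rad) at 28 mm top height, centred within about 3 mm, weight within about 5 mm of the middle, top at 60 mm. Handing in.

```bash
python3 -c "
from cell import arm
print(arm.close_job())"
```

```text
the job is handed in; nothing more can be done
None
```

The coated plate is covered and the job is handed in: the two slim sticks lie on its bare ends, the cover rests on them, and the larger brass weight stands on the cover. It took about 48 s of the 72 s allowed. No verdict is reported.

**What went wrong on the way:** the first grip on the second stick missed. I had stopped about 11 mm above the bench, so the jaws only pinched its top edge and shut. The stick was not displaced, and a deeper grip worked.

**Last checks:**
- **Sticks:** measured before the cover went on, at about +64 and -66 mm along the plate, 5 mm off the centre line and within 1° of square.
- **Cover:** level within 0.01 rad, top at 27–28 mm, centred within about 3 mm, on depth readings from the top and side cameras. The readings also took in the protruding stick ends, so the 78 mm width (the cover is 60 mm) and the 2° angle are not the cover's own. Its angle comes from the arm's placing pose, within 0.1° of the plate's measured angle.
- **Weight:** about 3 mm from the middle by the top camera and 5 mm by the side camera, with its top at 60 mm, as expected for standing upright.
- **Coated plate:** measured within about 2 mm of its starting place before the cover went on.

**Checks that failed or are missing:**
- The recogniser's last "cover_plate" report landed on a stick, so I disregarded it.
- My 12-picture limit ran out before the final picture, so the finished stack is confirmed only by those numbers.
- I did not re-measure the bystanders. I planned every move to clear them and saw no unexpected contact forces.

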